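# Clear the changing table after a change

## Task

Clear up the changing table: set the beech car on its wheels and the peg doll upright side by side on the floor of the slatted toy crate, lay the hairbrush and the thermometer flat side by side on the floor of the white care tray, and lay the teething ring flat in the round steel bowl for washing. Set each thing down gently rather than dropping it in, and leave the cream jar standing where it is.

Things in the scene. Friction and masses are not known exactly. Their poses are not given: they have to be found in the camera images.
- car: Beech toy car on its wheels: 92 mm long (x, bonnet at +x), 53 wide, 49 high, 160 g. Body 40 wide (y) from 10 to 30 mm up; cabin 50 long, 38 wide on it, centred 6 mm behind the middle. Stiffly turning wheels 26 mm across, 30 mm ahead of and behind the middle: 34 mm of body side is free between them. Origin: middle of the car, level with the wheels' underside; z up.
- doll: Turned beech peg doll, standing, 63 mm high: round body 36 mm across from the foot to 14 mm up, narrowing to 30 at 34 mm up, then a neck and a round head 27 across; 45 g. Origin: centre of the flat foot; z up through the head.
- brush: White plastic baby hairbrush lying on its back, bristles up, 140 mm long (x, head at +x). Handle 18 mm wide (y), 12 thick, from x = -70 to +18 mm; flat oval head 64 long, 40 wide, 9 thick, bristles to 21 mm above the underside. Centre of mass about 18 mm from the origin towards the head; 55 g. Origin: middle of the length, at the underside; z up.
- thermometer: White digital stick thermometer, display up, 120 mm long (x, probe tip at +x). Body 18 mm wide (y), 12 thick, from x = -60 to +16 mm, small grey display; then a taper and a probe 6 mm thick. Centre of mass about 15 mm from the origin towards the body end (-x); 30 g. Origin: middle of the length, at the underside; z up.
- teether: Grey silicone teething ring lying flat: 64 mm across outside, hole 36 mm, 14 mm thick (small nubs on top to 16 mm), 35 g, firm enough to be gripped across its outside. Origin: centre of the ring, at its underside; z is the ring's axis.
- crate: Toy crate: slatted birch, open top, fixed in place. Outside 144 (x) by 204 (y) by 50 mm high, inside 130 by 190 mm, walls 7 mm, floor top 6 mm above the table. Origin: centre of its underside; y along the long side, z up.
- tray: Care tray: rectangular white plastic, open top, fixed in place. Outside with lip 154 (x) by 184 (y) by 31 mm high, inside 140 by 170 mm, floor top 4 mm above the table. Origin: centre of its underside; y along the long side, z up.
- bowl: Round stainless steel bowl, open top, fixed in place: 160 mm across at the rim, 48 mm high, wall 3 mm, nearly upright; inner radius 77 mm at the rim, 71 mm at 8 mm and about 65 mm at the flat floor, whose top is 4 mm above the table. Origin: centre of its underside; z up.
- cream_jar: Small round white jar of cream with a metal lid, 50 mm across, 46 mm high, 90 g, loose. It stands among the things and stays where it is. Origin: centre of its underside; z up.
Not all that is in view belongs to the job. Leave any turquoise look-alike of the car alone. Leave any orange or red look-alike of the thermometer alone.

How it is judged:
By the outcome, as a careful person would: the job done as asked, in the order asked, and still so for the second after the job is handed in, with the robot touching nothing.
It also fails if it takes over 131 s, if anything falls off the work surface, if the arm or the gripper's body presses on something with over 40 N, if the wrist force passes 120 N, or if a joint passes its speed limit or range.

## Robot

A 6-joint arm with a two-finger parallel gripper is mounted at the origin on the work surface. World frame = base frame: x ahead of the robot, y to its left, z up, the work surface at z = 0. Lengths are in mm, angles in rad, forces in N, time in s.
With the tool pointing down it reaches from about 350 to 875 mm from the base axis. Payload 4.2 kg.
Tool frame: the origin (TCP) lies midway between the tips of the shut fingers; the grasp point (between the pads) lies 19 mm behind it; x points along the fingers, y is the direction in which the jaws open and shut, and the axes are right-handed (so a half turn about x gives the same grasp; the last joint's range is limited). The gripper opens to 85 mm and grips with 20 to 120 N. Pads are 22 mm wide; open, the fingers measure 114 mm over their backs; the gripper's body (76 mm by 85 mm) begins 54 mm behind the grasp point. The pads swing forward as they close: fully open they stand 13 mm farther back than shut.
Start: joints at [-0.883, 0.385, 0.008, 0, -1.194, -0.259], TCP at [259.875, -568.388, 231.312] pointing down, gripper open.
Joint ranges: [-3.14, 3.14], [-1.21, 2.06], [-1.07, 1.41], [-3.16, 2.05], [-2.99, -0.16], [-3.1, 3.1]. Speed limits (rad/s): [2.79, 2.79, 3.14, 3.14, 3.14, 3.14].

## Interface

Orientations are given as a unit quaternion [x, y, z, w].
In Python, from bench import readout, imaging, arm gives the robot as it stands.
- The arm moves only by the tool arm_command, never from a script. Its argument "increments" is a list of rows, each a list of 3 entries, a list of its own where there are three numbers: the turn, a rotation vector about the world's x, y, z in degrees, then the shift along the world's x, y, z in mm, then the closure, from 0 (fully open) to 1 (shut). In form: [[[ax, ay, az], [tx, ty, tz], fingers], ...]. A call has exactly 5 rows; each row is the pose to reach, as a shift and turn from the pose measured when the call began; what a row does not reach only later rows make up. A row lasts 1/10 s, in which the tool goes at most 50 mm and 8.59 degrees, less where a joint would pass 70% of its speed; a pose out of reach is approached as far as the arm can. A call with a gripper value outside its range is refused whole. The fingers move at their own pace and stop on an object; the grip force is fixed at half the most. Time passes only in rows, so rows that repeat a pose let the fingers close, or fill a call up. It gives the time, the measured TCP pose, the force and the opening at its end, in the units of the state.
- readout.read_state(): the state, without advancing time (a new reading comes with each control period).
- imaging.get_image(name): name is "scene" or "top"; returns (picture, depth): 420x560x3 uint8, blue, green, red; 420x560 float32, mm along the optical axis (not along the pixel's ray), 0 where there is no reading.
- imaging.camera_info(name): a dict with "vfov" (degrees; the focal length in pixels is half the picture's height over the tangent of half this angle, whatever the lens; pixels are square), "cx", "cy" (the principal point, pixels), "eye" and "rotation" of the camera in the world. Camera axes: x right, y down, z forward; pixel columns grow to the right and rows downward; lengths in mm; the calibration is good to about 2 mm. A picture is of the moment at which its call begins. camera_info takes no time and is no camera call.
- arm.job_done(): hands the job in, once; it reports no verdict.
The state is a dict: "clock": time; "joints": joint angles; "joint_vel": joint speeds; "joint_efforts": joint torques, N m; "position": TCP position; "ee_rot": TCP orientation; "contact_force": force on the tool from outside, world axes, zero at the start; "wrist_torque": the same for the moment, N m; "gripper_width": finger opening in mm.
Only numpy, scipy, OpenCV 4.12 (cv2) and the standard library are available. Lean on these libraries where they do the work, as an engineer would, in place of code of your own. Each camera call takes 0.05 s, during which the arm holds its last target. There are 200 camera calls.

## Working session

There is one attempt and no reset: what is moved stays moved. The work goes in short steps, Python scripts to look and compute and a tool call to move; the robot and the scene stay as the last step left them, time stands still between calls to the robot, and variables do not carry over. Pictures are saved under pics/ and viewed, about 12 in all and at most 16, crops included, and the job is handed in when it is done.

Besides the shell and the picture viewer there is one more tool, called after "Emit:" as name(argument=value, ...) on one line, values as JSON. arm_command: Moves the arm, as the interface text tells. Its arguments: {"type":"object","properties":{"increments":{"type":"array","items":{"type":"array"}}},"required":["increments"]}

```bash
mkdir -p pics; cat > h.py <<'E'
import numpy as np, cv2, json
from bench import readout, imaging, arm
def cam(n):
    c=imaging.camera_info(n); f=210/np.tan(np.radians(c['vfov'])/2)
    return c,f
def grab(n,tag):
    im,d=imaging.get_image(n); cv2.imwrite(f'pics/{tag}.png',im); np.savez(f'pics/{tag}.npz',im=im,d=d); return im,d
def cloud(n,d):
    c,f=cam(n); v,u=np.mgrid[0:420,0:560]
    P=np.stack([(u-c['cx'])/f*d,(v-c['cy'])/f*d,d],-1)
    return P@np.array(c['rotation']).T+np.array(c['eye'])
def ray(n,u,v,z):
    c,f=cam(n); r=np.array(c['rotation'])@np.array([(u-c['cx'])/f,(v-c['cy'])/f,1]); e=np.array(c['eye'])
    return e+r*(z-e[2])/r[2]
E
python3 - <<'E'
from h import *
for n in('top','scene'):
    im,d=grab(n,n+'0'); print(imaging.camera_info(n)); P=cloud(n,d); print(P[::60,::80,2].round())
    cv2.imwrite(f'pics/{n}0b.png',cv2.resize(im,(800,600),interpolation=cv2.INTER_CUBIC))
print(readout.read_state())
E
```

```text
{'vfov': 45.568341175868355, 'cx': 275.67744954424404, 'cy': 214.23825831394313, 'eye': array([ 419.0112692 ,   -9.80908588, 1279.28783945]), 'rotation': array([-0.7054117 ,  0.70750054, -0.03384964,  0.02629683])}Traceback (most recent call last):
  File "<stdin>", line 3, in <module>
  File "h.py", line 11, in cloud
    return P@np.array(c['rotation']).T+np.array(c['eye'])
           ~^~~~~~~~~~~~~~~~~~~~~~~~~~
ValueError: matmul: Input operand 1 has a mismatch in its core dimension 0, with gufunc signature (n?,k),(k,m?)->(n?,m?) (size 4 is different from 3)
```

```bash
sed -i "s/^    return c,f/    from scipy.spatial.transform import Rotation as R; c=dict(c); c['rotation']=R.from_quat(c['rotation']).as_matrix()\n    return c,f/" h.py
python3 - <<'E'
from h import *
for n in('top','scene'):
    im,d=grab(n,n+'0'); print(imaging.camera_info(n)); P=cloud(n,d); print(P[::60,::80].round().tolist())
    cv2.imwrite(f'pics/{n}0b.png',cv2.resize(im,(800,600),interpolation=cv2.INTER_CUBIC))
print(readout.read_state())
E
```

```text
{'vfov': 45.568341175868355, 'cx': 275.67744954424404, 'cy': 214.23825831394313, 'eye': array([ 419.0112692 ,   -9.80908588, 1279.28783945]), 'rotation': array([-0.7054117 ,  0.70750054, -0.03384964,  0.02629683])}
[[[1497.0, 1122.0, -747.0], [1500.0, 789.0, -750.0], [1499.0, 452.0, -748.0], [1502.0, 116.0, -752.0], [1500.0, -222.0, -747.0], [1507.0, -565.0, -759.0], [1503.0, -903.0, -750.0]], [[1240.0, 1114.0, -752.0], [1112.0, 659.0, -437.0], [1240.0, 449.0, -752.0], [1241.0, 115.0, -752.0], [1243.0, -220.0, -757.0], [1238.0, -554.0, -744.0], [1233.0, -884.0, -731.0]], [[750.0, 640.0, 92.0], [763.0, 467.0, 44.0], [774.0, 276.0, 3.0], [774.0, 68.0, 3.0], [774.0, -140.0, 5.0], [774.0, -349.0, 3.0], [751.0, -523.0, 87.0]], [[604.0, 636.0, 88.0], [618.0, 479.0, 1.0], [616.0, 272.0, 8.0], [616.0, 68.0, 5.0], [617.0, -139.0, -0.0], [616.0, -345.0, 2.0], [616.0, -555.0, -2.0]], [[461.0, 633.0, 83.0], [463.0, 474.0, 1.0], [463.0, 272.0, -3.0], [462.0, 68.0, -2.0], [462.0, -137.0, 3.0], [461.0, -341.0, 4.0], [460.0, -548.0, -0.0]], [[319.0, 634.0, 69.0], [313.0, 469.0, 4.0], [311.0, 270.0, 
[... 1606 characters left out ...]
3.0, -0.0]]]
{'clock': 0.15, 'joints': array([-8.83397241e-01,  3.85357299e-01,  6.96845301e-03, -3.49754854e-04,
       -1.19401913e+00, -2.58567178e-01]), 'joint_vel': array([ 0.00087808, -0.00329619,  0.00433341,  0.00121261, -0.00079265,
       -0.00060641]), 'joint_efforts': array([-3.60694467e-04, -3.92679048e+01,  1.88581288e+01,  4.18852329e+00,
       -3.38322032e-03, -1.16362736e-05]), 'position': array([ 259.69569214, -568.01447788,  230.49811958]), 'ee_rot': array([-0.14985171,  0.69108133,  0.15097093,  0.69076685]), 'contact_force': array([-0.47491943,  0.60510164, -1.35098926]), 'wrist_torque': array([ 0.03534425, -0.00538037,  0.02124596]), 'gripper_width': 85.31029132196255}
```

View pics/top0b.png

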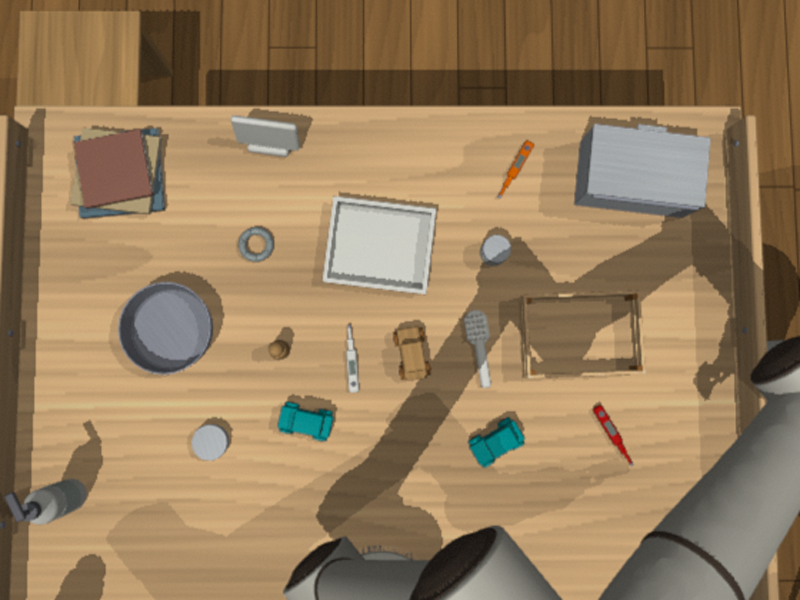

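View pics/scene0b.png

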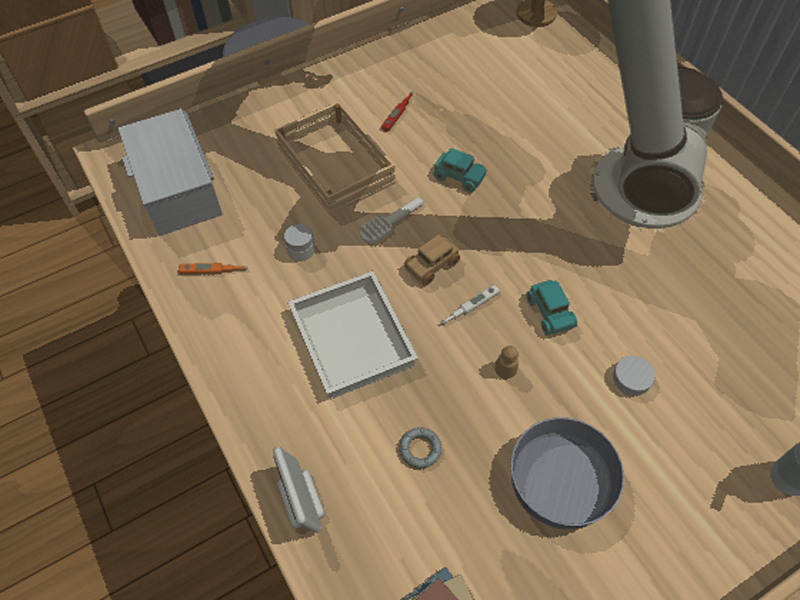

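```bash
cat > m.py <<'E'
from h import *
B=dict(car=(385,315,440,390,8,60),doll=(262,330,297,368,8,75),brush=(455,300,502,395,6,30),therm=(338,316,366,398,5,25),teether=(230,222,282,270,6,25),jar=(476,230,516,270,30,60),crate=(512,282,652,387,40,60),tray=(316,188,442,302,23,40),bowl=(110,274,220,384,39,60))
C={n:np.load(f'pics/{n}0.npz') for n in('top','scene')}
Pt=cloud('top',C['top']['d']);Ps=cloud('scene',C['scene']['d'])
vis=C['top']['im'].copy()
for k,(a,b,c,d,z0,z1) in B.items():
    s=[int(x*.7) for x in(a,b,c,d)]
    sub=Pt[s[1]:s[3],s[0]:s[2]].reshape(-1,3); t=sub[(sub[:,2]>z0)&(sub[:,2]<z1)]
    lo,hi=t[:,:2].min(0)-8,t[:,:2].max(0)+8
    q=Ps.reshape(-1,3); q=q[(q[:,:2]>lo).all(1)&(q[:,:2]<hi).all(1)&(q[:,2]>z0)&(q[:,2]<z1)]
    for nm,p in(('top',t),('scn',q)):
        (x,y),(w,h),an=cv2.minAreaRect(p[:,:2].astype(np.float32))
        if h>w: w,h,an=h,w,an+90
        ev=np.linalg.svd(p[:,:2]-p[:,:2].mean(0),full_matrices=False)[2][0]
        print(k,nm,len(p),'rect',np.round([x,y,w,h,an%180],1),'mean',p.mean(0).round(1),'zmax',np.percentile(p[:,2],97).round(1),'pca',np.degrees(np.arctan2(ev[1],ev[0])).round(1)%180)
    m=((Pt[...,2]>z0)&(Pt[...,2]<z1)).astype(np.uint8); mm=np.zeros_like(m); mm[s[1]:s[3],s[0]:s[2]]=m[s[1]:s[3],s[0]:s[2]]
# look-alike crop
def crop(im,x0,y0,x1,y1): return cv2.resize(im[y0:y1,x0:x1],(400,300),interpolation=cv2.INTER_CUBIC)
S=C['scene']['im'];T=C['top']['im']
cv2.imwrite('pics/crop1.png',np.vstack([np.hstack([crop(T,180,210,380,360),crop(S,270,130,430,250)]),np.hstack([crop(T,160,205,260,280),crop(S,240,160,400,280)])]))
E
python3 m.py
```

```text
car top 693 rect [446.4 -47.2 100.4  63.8   9.4] mean [442.7 -52.7  37.6] zmax 53.0 pca 9.699999999999989
car scn 737 rect [444.2 -54.3  93.6  56.3   9.2] mean [449.7 -48.   33.1] zmax 50.0 pca 1.9
doll top 165 rect [450.7 177.1  32.8  28.5 178.8] mean [449.9 175.8  45. ] zmax 64.2 pca 167.3
doll scn 269 rect [454.3 182.1  34.5  28.2 143.9] mean [457.3 183.5  37.8] zmax 62.3 pca 137.2
brush top 539 rect [ 450.3 -170.4  144.9   79.1  179.8] mean [ 460.5 -173.7   11.8] zmax 21.9 pca 7.800000000000011
brush scn 396 rect [ 453.2 -176.3  138.8   42.     8.1] mean [ 464.2 -173.6   11.4] zmax 21.8 pca 8.9
therm top 306 rect [439.6  52.5 141.6  47.  178.8] mean [426.7  51.9  10.8] zmax 16.4 pca 3.0
therm scn 255 rect [440.9  46.1 129.   35.4   7.4] mean [426.7  51.4   9.4] zmax 13.5 pca 4.7
teether top 345 rect [641.2 226.8  80.5  76.9 179.5] mean [638.9 225.   13.2] zmax 18.6 pca 30.19999999999999
teether scn 440 rect [641.  223.1  63.2  60.2  58.9] mean [642.2 224.   11.2] zmax 15.6 pca 23.0
jar top 310 rect [ 624.4 -201.3   47.3   46.4  133.7] mean [ 623.8 -201.2   45.8] zmax 51.3 pca 135.2
jar scn 302 rect [ 625.7 -203.    49.7   46.5   42.2] mean [ 627.2 -200.8   42.9] zmax 47.9 pca 69.7
crate top 817 rect [ 475.2 -350.6  205.8  144.1   92.1] mean [ 475.5 -351.6   49.1] zmax 54.4 pca 92.3
crate scn 735 rect [ 476.  -352.4  209.3  146.    92. ] mean [ 476.6 -347.7   46.6] zmax 52.0 pca 90.9
tray top 823 rect [634.7   2.9 183.9 154.7  82.9] mean [635.3   2.9  31.4] zmax 36.3 pca 83.6
tray scn 917 rect [6.352e+02 4.000e-01 1.879e+02 1.545e+02 8.270e+01] mean [637.    1.7  29.2] zmax 33.3 pca 81.5
bowl top 423 rect [487.1 372.2 158.4 157.1 154. ] mean [491.2 388.8  46.8] zmax 52.9 pca 110.0
bowl scn 542 rect [489.  370.  158.5 158.1 133.8] mean [479.3 367.4  44.7] zmax 49.0 pca 26.8
```

View pics/crop1.png

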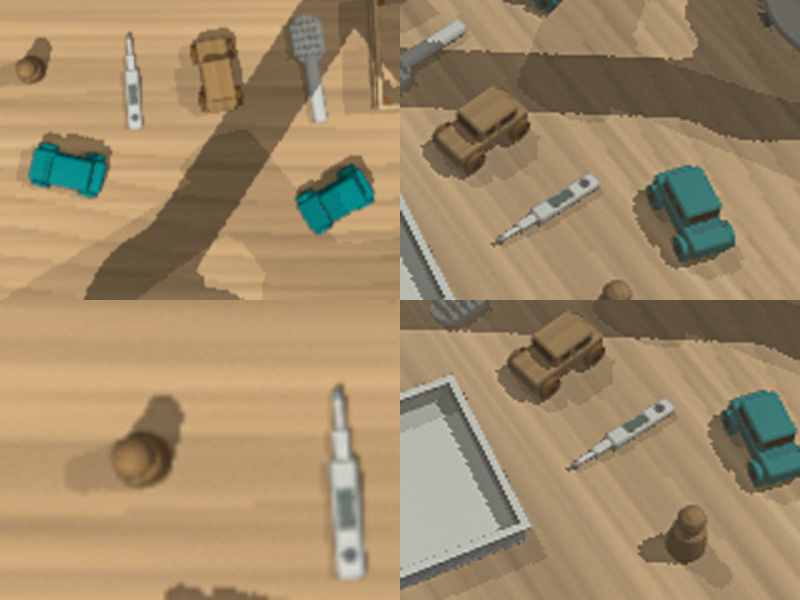

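The beech car is at top pixel (288,246), with turquoise cars at (214,295) and (348,309). The white thermometer is at (246,252), with an orange one at (362,118) and a red one at (428,304). The crop confirms both colours. I'll refine the poses and then move.

```bash
cat > m2.py <<'E'
from h import *
from scipy.spatial.transform import Rotation as R
C={n:np.load(f'pics/{n}0.npz') for n in('top','scene')}
P={n:cloud(n,C[n]['d']) for n in C}
def reg(k,x,y,r,z0,z1):
    for n in C:
        p=P[n].reshape(-1,3); p=p[(np.hypot(p[:,0]-x,p[:,1]-y)<r)&(p[:,2]>z0)&(p[:,2]<z1)]
        (a,b),(w,h),an=cv2.minAreaRect(p[:,:2].astype(np.float32)); 
        if h>w: an+=90
        ev=np.linalg.svd(p[:,:2]-p[:,:2].mean(0),full_matrices=False)[2][0]
        lo=np.percentile(p[:,:2],2,axis=0);hi=np.percentile(p[:,:2],98,axis=0)
        print(k,n,len(p),'mid',((lo+hi)/2).round(1),'ext',(hi-lo).round(1),'mean',p.mean(0).round(1),'ang',round(an%180,1),(np.degrees(np.arctan2(ev[1],ev[0]))%180).round(1))
reg('cabin',445,-50,60,42,58); reg('head',452,178,30,48,75)
reg('teeth',641,224,42,9,25); reg('brushall',455,-173,80,7,30)
# white mask for therm / brush via rays on a plane
for k,z,box in(('therm',8,[(236,222,258,282),(300,190,356,236)]),('brush',8,[(318,205,352,275),(246,135,302,176)]),('teether',10,[(162,155,198,190),(276,295,315,332)])):
  for n,(a,b,c,d) in zip(('top','scene'),box):
    hsv=cv2.cvtColor(C[n]['im'],cv2.COLOR_BGR2HSV)[b:d,a:c]
    m=(hsv[...,1]<60).astype(np.uint8); nn,l,st,_=cv2.connectedComponentsWithStats(m); j=1+np.argmax(st[1:,4])
    v,u=np.nonzero(l==j); q=np.array([ray(n,x+a,y+b,z)[:2] for x,y in zip(u,v)],np.float32)
    r=cv2.minAreaRect(q); ev=np.linalg.svd(q-q.mean(0),full_matrices=False)[2][0]; ev*=np.sign(ev[0]) if abs(ev[0])>.3 else 1; t=(q-q.mean(0))@ev
    print(k,n,len(q),np.round(r[0],1),np.round(r[1],1),round(r[2],1),'mean',q.mean(0).round(1),'pca',np.degrees(np.arctan2(ev[1],ev[0])).round(1),'ends',(q.mean(0)+ev*t.min()).round(1),(q.mean(0)+ev*t.max()).round(1))
s=readout.read_state();M=R.from_quat(s['ee_rot']).as_matrix(); print(M.round(3)); print('jaw yaw',np.degrees(np.arctan2(M[1,1],M[0,1])),s['position'])
E
python3 m2.py
```

```text
cabin top 314 mid [437.  -54.4] ext [46.8 36.9] mean [436.7 -54.4  49.1] ang 10.1 10.8
cabin scene 261 mid [438.6 -55.4] ext [48.7 38.4] mean [439.5 -54.5  47.1] ang 10.7 9.9
head top 91 mid [451.  179.6] ext [24.4 21.9] mean [450.5 179.2  59.5] ang 176.7 164.2
head scene 103 mid [452.8 179.2] ext [22.6 21.9] mean [454.1 180.7  57.1] ang 178.3 144.3
teeth top 302 mid [638.9 224.7] ext [57.  58.4] mean [638.9 224.7  14. ] ang 76.8 119.2
teeth scene 345 mid [641.2 223.4] ext [55.3 56.5] mean [641.5 223.4  12.1] ang 20.7 77.5
brushall top 531 mid [ 451.8 -200.5] ext [127.8  98.2] mean [ 459.8 -178.2   12.7] ang 28.0 11.5
brushall scene 388 mid [ 452.  -202.6] ext [126.1  98.5] mean [ 463.1 -180.7   12.5] ang 15.0 15.0
therm top 284 [435.5  52.5] [119.5  18.6] 4.5 mean [425.6  51.8] pca 4.5 ends [375.9  47.8] [495.   57.3]
therm scene 274 [436.2  52.3] [120.3  19.5] 4.0 mean [426.9  51.6] pca 4.7 ends [376.3  47.4] [496.2  57.3]
brush top 574 [ 451.6 -175.6] [139.1  41.2] 7.5 mean [ 463.6 -174.3] pca 8.4 ends [ 382.9 -186.3] [ 520.5 -165.9]
brush scene 490 [ 453.1 -176.8] [139.  48.] 8.9 mean [ 466.6 -173.7] pca 9.2 ends [ 384.3 -187.1] [ 521.6 -164.8]
teether top 331 [640.4 223.8] [61.6 59.6] 89.9 mean [640.2 224.2] pca -78.0 ends [633.7 254.8] [646.7 193.6]
teether scene 464 [641.3 223.6] [63.  60.1] 58.9 mean [641.6 224. ] pca 42.7 ends [618.1 202.2] [664.5 245.1]
[[-0.001 -0.416  0.91 ]
 [ 0.001  0.91   0.416]
 [-1.     0.002 -0.   ]]
jaw yaw 114.56286578152982 [ 259.69569214 -568.01447788  230.49811958]
```

Emit:
arm_command(increments=[[[0, 0, -14.5], [184, 514, -100], 0], [[0, 0, -14.5], [184, 514, -100], 0], [[0, 0, -14.5], [184, 514, -100], 0], [[0, 0, -14.5], [184, 514, -100], 0], [[0, 0, -14.5], [184, 514, -100], 0]])

```text
clock: 0.65
position: [342.5, -335.7, 185.6]
ee_rot: [-0.061, 0.704, 0.062, 0.704]
contact_force: [0.2, 0.4, 0.5]
gripper_width: 85.4
```

Emit:
arm_command(increments=[[[0, 0, 0], [101, 282, -65], 0], [[0, 0, 0], [101, 282, -65], 0], [[0, 0, 0], [101, 282, -65], 0], [[0, 0, 0], [101, 282, -65], 0], [[0, 0, 0], [101, 282, -65], 0]])

```text
clock: 1.15
position: [424.6, -105.4, 132.8]
ee_rot: [-0.061, 0.704, 0.062, 0.705]
contact_force: [0.9, -0.2, 0.6]
gripper_width: 85.6
```

Emit:
arm_command(increments=[[[0, 0, 0], [19, 53, -40], 0], [[0, 0, 0], [19, 53, -40], 0], [[0, 0, 0], [19, 53, -40], 0], [[0, 0, 0], [19, 53, -40], 0], [[0, 0, 0], [19, 53, -40], 0]])

```text
clock: 1.65
position: [443.7, -53.1, 93.4]
ee_rot: [-0.061, 0.704, 0.062, 0.705]
contact_force: [-0.6, 0.4, -0.1]
gripper_width: 85.0
```

Emit:
arm_command(increments=[[[0, 0, 0], [0, 0, -30], 0], [[0, 0, 0], [0, 0, -60], 0], [[0, 0, 0], [0, 0, -80], 0], [[0, 0, 0], [0, 0, -90], 0], [[0, 0, 0], [0, 0, -90], 0]])

```text
clock: 2.15
position: [443.1, -54.0, 2.9]
ee_rot: [-0.06, 0.705, 0.061, 0.704]
contact_force: [-1.0, 0.9, 0.3]
gripper_width: 85.6
```

Emit:
arm_command(increments=[[[0, 0, 0], [0, 0, 0], 1], [[0, 0, 0], [0, 0, 0], 1], [[0, 0, 0], [0, 0, 0], 1], [[0, 0, 0], [0, 0, 0], 1], [[0, 0, 0], [0, 0, 0], 1]])

```text
clock: 2.65
position: [444.1, -53.7, 4.0]
ee_rot: [-0.061, 0.704, 0.062, 0.705]
contact_force: [-1.2, 0.3, 7.5]
gripper_width: 38.9
```

Emit:
arm_command(increments=[[[0, 0, 0], [0, 0, 0], 1], [[0, 0, 0], [0, 0, 0], 1], [[0, 0, 0], [0, 0, 0], 1], [[0, 0, 0], [0, 0, 20], 1], [[0, 0, 0], [0, 0, 60], 1]])

```text
clock: 3.15
position: [441.4, -54.2, 62.1]
ee_rot: [-0.061, 0.707, 0.061, 0.702]
contact_force: [1.3, 0.9, -1.9]
gripper_width: 39.0
```

Emit:
arm_command(increments=[[[0, 0, -8], [5, -20, 45], 1], [[0, 0, -8], [12, -60, 50], 1], [[0, 0, -8], [18, -108, 50], 1], [[0, 0, -8], [25, -156, 50], 1], [[0, 0, -8], [30, -204, 50], 1]])

```text
clock: 3.65
position: [471.3, -259.9, 111.9]
ee_rot: [-0.011, 0.709, 0.012, 0.705]
contact_force: [0.4, 0.5, -1.0]
gripper_width: 38.6
```

Emit:
arm_command(increments=[[[0, 0, 0], [3, -48, 0], 1], [[0, 0, 0], [3, -48, 0], 1], [[0, 0, 0], [3, -48, 0], 1], [[0, 0, 0], [3, -48, -10], 1], [[0, 0, 0], [3, -48, -20], 1]])

```text
clock: 4.15
position: [474.1, -306.5, 91.1]
ee_rot: [-0.012, 0.709, 0.013, 0.705]
contact_force: [-0.5, -0.2, -2.1]
gripper_width: 38.9
```

Emit:
arm_command(increments=[[[0, 0, 0], [0, 0, -30], 1], [[0, 0, 0], [0, 0, -55], 1], [[0, 0, 0], [0, 0, -70], 1], [[0, 0, 0], [0, 0, -76], 1], [[0, 0, 0], [0, 0, -77], 1]])

```text
clock: 4.65
position: [473.7, -305.5, 13.1]
ee_rot: [-0.012, 0.71, 0.014, 0.704]
contact_force: [-0.5, -0.0, -0.7]
gripper_width: 39.1
```

Emit:
arm_command(increments=[[[0, 0, 0], [0, 0, -1], 1], [[0, 0, 0], [0, 0, -2], 1], [[0, 0, 0], [0, 0, -3], 1], [[0, 0, 0], [0, 0, -3.5], 1], [[0, 0, 0], [0, 0, -3.5], 1]])

```text
clock: 5.15
position: [474.1, -305.6, 10.3]
ee_rot: [-0.012, 0.71, 0.014, 0.704]
contact_force: [-0.5, 1.3, 1.4]
gripper_width: 38.9
```

Emit:
arm_command(increments=[[[0, 0, 0], [0, 0, 0], 0.33], [[0, 0, 0], [0, 0, 0], 0.33], [[0, 0, 0], [0, 0, 0], 0.33], [[0, 0, 0], [0, 0, 0], 0.33], [[0, 0, 0], [0, 0, 5], 0.33]])

```text
clock: 5.65
position: [473.6, -305.4, 14.9]
ee_rot: [-0.012, 0.71, 0.014, 0.704]
contact_force: [-0.0, 0.8, -0.6]
gripper_width: 57.4
```

Emit:
arm_command(increments=[[[0, 0, 0], [0, 0, 30], 0.33], [[0, 0, 0], [0, 0, 70], 0.33], [[0, 0, 0], [-3, 30, 110], 0.33], [[0, 0, 0], [-5, 80, 115], 0.1], [[0, 0, 0], [-8, 130, 115], 0]])

```text
clock: 6.15
position: [466.7, -175.1, 132.2]
ee_rot: [-0.011, 0.708, 0.013, 0.706]
contact_force: [0.7, 1.1, -0.9]
gripper_width: 83.5
```

Emit:
arm_command(increments=[[[0, 0, 0], [-15, 355, 0], 0], [[0, 0, 0], [-15, 355, 0], 0], [[0, 0, 0], [-15, 355, 0], 0], [[0, 0, 0], [-15, 355, 0], 0], [[0, 0, 0], [-15, 355, 0], 0]])

```text
clock: 6.65
position: [455.5, 76.0, 132.2]
ee_rot: [-0.011, 0.708, 0.013, 0.706]
contact_force: [1.7, -0.3, -0.3]
gripper_width: 85.6
```

Emit:
arm_command(increments=[[[0, 0, 0], [-4, 50, 0], 0], [[0, 0, 0], [-4, 103.4, 0], 0], [[0, 0, 0], [-4, 103.4, 0], 0], [[0, 0, 0], [-4, 103.4, -15], 0], [[0, 0, 0], [-4, 103.4, -30], 0]])

```text
clock: 7.15
position: [451.5, 179.9, 102.4]
ee_rot: [-0.011, 0.708, 0.014, 0.706]
contact_force: [0.1, 0.7, 0.4]
gripper_width: 85.2
```

```bash
python3 - <<'E'
from h import *
im,d=grab('scene','s1'); t,dt=grab('top','t1')
f=lambda a:cv2.resize(a,(400,300),interpolation=cv2.INTER_CUBIC)
cv2.imwrite('pics/c2.png',np.vstack([np.hstack([f(im[60:165,170:310]),f(im[200:320,270:430])]),np.hstack([f(t[190:280,350:470]),f(t[205:280,150:250])])]))
E
```

```text
(no output)
```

View pics/c2.png

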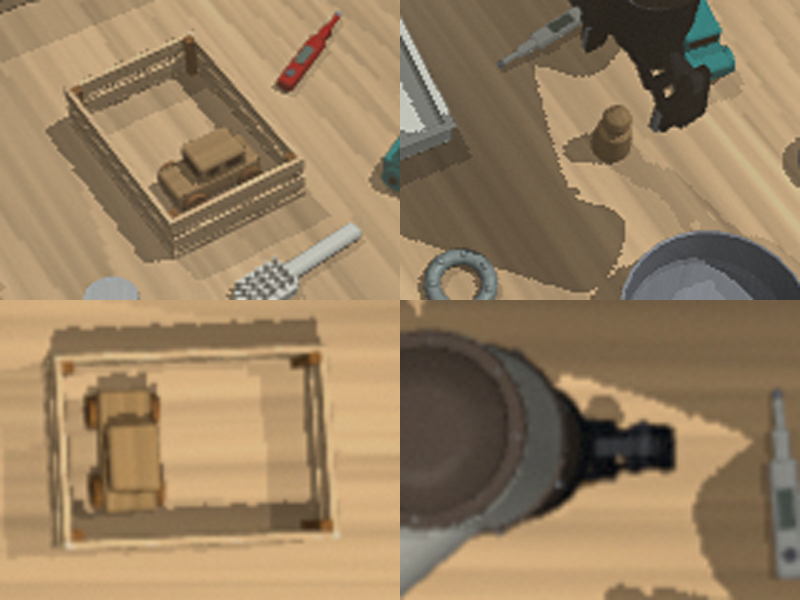

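The car stands on its wheels at the near side of the crate (crop (125,450)), and the gripper is above the doll. Next I grip the doll.

Emit:
arm_command(increments=[[[0, 0, 0], [0, 0, -35], 0], [[0, 0, 0], [0, 0, -70], 0], [[0, 0, 0], [0, 0, -90], 0], [[0, 0, 0], [0, 0, -100], 0], [[0, 0, 0], [0, 0, -100], 0]])

```text
clock: 7.75
position: [450.0, 177.7, 0.3]
ee_rot: [-0.012, 0.71, 0.012, 0.704]
contact_force: [0.0, -0.3, -0.1]
gripper_width: 85.4
```

Emit:
arm_command(increments=[[[0, 0, 0], [0, 0, 0], 0.45], [[0, 0, 0], [0, 0, 0], 0.5], [[0, 0, 0], [0, 0, 0], 0.55], [[0, 0, 0], [0, 0, 0], 0.7], [[0, 0, 0], [0, 0, 0], 1]])

```text
clock: 8.25
position: [450.6, 178.1, 1.7]
ee_rot: [-0.012, 0.709, 0.012, 0.705]
contact_force: [-1.3, -0.3, 6.9]
gripper_width: 33.5
```

Emit:
arm_command(increments=[[[0, 0, 0], [0, 0, 0], 1], [[0, 0, 0], [0, 0, 0], 1], [[0, 0, 0], [0, 0, 0], 1], [[0, 0, 0], [0, 0, 20], 1], [[0, 0, 0], [0, 0, 50], 1]])

```text
clock: 8.75
position: [449.2, 177.1, 50.5]
ee_rot: [-0.013, 0.711, 0.011, 0.703]
contact_force: [0.3, -0.0, -0.7]
gripper_width: 33.5
```

Emit:
arm_command(increments=[[[0, -0.6, 0], [2, -15, 45], 1], [[0, -0.6, 0], [5, -60, 75], 1], [[0, -0.6, 0], [8, -108, 75], 1], [[0, -0.6, 0], [10, -156, 75], 1], [[0, -0.6, 0], [12, -204, 75], 1]])

```text
clock: 9.25
position: [460.9, -28.6, 126.0]
ee_rot: [-0.013, 0.707, 0.011, 0.707]
contact_force: [0.2, -0.0, -0.6]
gripper_width: 34.0
```

Emit:
arm_command(increments=[[[0, 0, 0], [14, -320, 0], 1], [[0, 0, 0], [14, -320, 0], 1], [[0, 0, 0], [14, -320, 0], 1], [[0, 0, 0], [14, -320, 0], 1], [[0, 0, 0], [14, -320, 0], 1]])

```text
clock: 9.75
position: [471.3, -278.7, 125.6]
ee_rot: [-0.013, 0.707, 0.011, 0.707]
contact_force: [1.6, 1.0, -1.0]
gripper_width: 33.6
```

Emit:
arm_command(increments=[[[0, 0, 0], [3, -50, 0], 1], [[0, 0, 0], [5.7, -98, 0], 1], [[0, 0, 0], [5.7, -118, 0], 1], [[0, 0, 0], [5.7, -118, -10], 1], [[0, 0, 0], [5.7, -118, -30], 1]])

```text
clock: 10.25
position: [477.3, -397.4, 95.7]
ee_rot: [-0.013, 0.706, 0.01, 0.708]
contact_force: [-0.2, -0.6, -0.5]
gripper_width: 33.5
```

```bash
python3 - <<'E'
from h import *
im,d=grab('scene','s2')
c,f=cam('scene'); p=c['rotation'].T@(np.array([477,-396,110])-c['eye']); u,v=int(f*p[0]/p[2]+c['cx']),int(f*p[1]/p[2]+c['cy']); print(u,v)
cv2.imwrite('pics/c3.png',cv2.resize(im[max(0,v-40):v+80,max(0,u-80):u+80],(640,480),interpolation=cv2.INTER_CUBIC))
E
```

```text
222 75
```

View pics/c3.png

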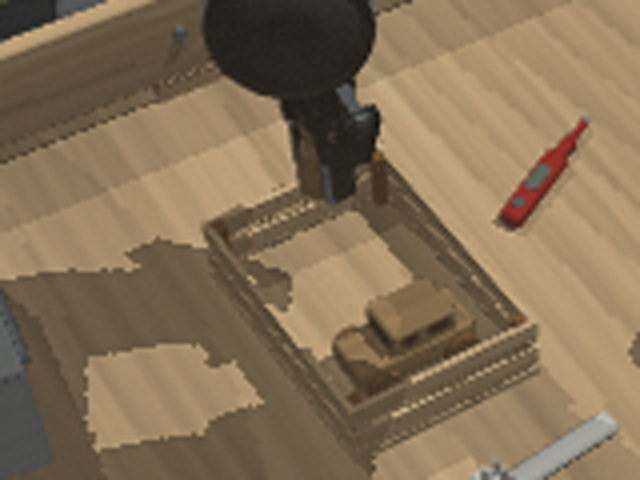

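The doll hangs upright in the jaws (at (318,165)) over the free part of the crate. I'll lower it.

Emit:
arm_command(increments=[[[0, 0, 0], [0, 0, -30], 1], [[0, 0, 0], [0, 0, -58], 1], [[0, 0, 0], [0, 0, -75], 1], [[0, 0, 0], [0, 0, -83], 1], [[0, 0, 0], [0, 0, -84], 1]])

```text
clock: 10.8
position: [474.2, -393.7, 7.7]
ee_rot: [-0.011, 0.71, 0.013, 0.704]
contact_force: [-3.0, 2.0, 7.9]
gripper_width: 33.5
```

Emit:
arm_command(increments=[[[0, 0, 0], [0, 0, -0.5], 1], [[0, 0, 0], [0, 0, -1], 1], [[0, 0, 0], [0, 0, -1.5], 1], [[0, 0, 0], [0, 0, -2], 1], [[0, 0, 0], [0, 0, -2.5], 1]])

```text
clock: 11.3
position: [474.5, -392.9, 7.7]
ee_rot: [-0.012, 0.71, 0.014, 0.704]
contact_force: [-3.1, 7.1, 14.4]
gripper_width: 33.5
```

Emit:
arm_command(increments=[[[0, -0.4, 0], [0, 0, 1], 1], [[0, -0.4, 0], [0, 0, 1], 1], [[0, -0.4, 0], [0, 0, 0.7], 1], [[0, -0.4, 0], [0, 0, 0.5], 1], [[0, -0.4, 0], [0, 0, 0.3], 1]])

```text
clock: 11.8
position: [474.4, -392.8, 7.8]
ee_rot: [-0.012, 0.707, 0.014, 0.707]
contact_force: [-0.6, 0.8, 1.4]
gripper_width: 33.6
```

Emit:
arm_command(increments=[[[0, 0, 0], [0, 0, 0], 0.5], [[0, 0, 0], [0, 0, 0], 0.45], [[0, 0, 0], [0, 0, 0], 0.42], [[0, 0, 0], [0, 0, 0], 0.42], [[0, 0, 0], [0, 0, 0], 0.42]])

```text
clock: 12.3
position: [474.5, -392.9, 7.8]
ee_rot: [-0.012, 0.707, 0.014, 0.707]
contact_force: [0.5, 0.4, 0.4]
gripper_width: 49.9
```

Emit:
arm_command(increments=[[[0, 0, 0], [0, 0, 15], 0.42], [[0, 0, 0], [0, 0, 50], 0.42], [[0, 0, 0], [0, 0, 95], 0.42], [[0, 0, 3], [-5, 40, 110], 0.42], [[0, 0, 6.7], [-12, 90, 110], 0.42]])

```text
clock: 12.8
position: [464.7, -304.4, 120.9]
ee_rot: [-0.054, 0.703, 0.054, 0.707]
contact_force: [-0.9, 2.5, -0.1]
gripper_width: 49.9
```

Emit:
arm_command(increments=[[[0, 0, 0], [-7, 50, 0], 0.42], [[0, 0, 0], [-14, 98, -10], 0.42], [[0, 0, 0], [-16, 125, -20], 0.42], [[0, 0, 0], [-16, 125, -40], 0.42], [[0, 0, 0], [-16, 125, -50], 0.42]])

```text
clock: 13.3
position: [448.1, -178.4, 70.2]
ee_rot: [-0.055, 0.703, 0.054, 0.707]
contact_force: [-0.5, -0.2, 0.0]
gripper_width: 49.4
```

Emit:
arm_command(increments=[[[0, 0.3, 0], [-1.5, 1.2, -25], 0.5], [[0, 0.3, 0], [-1.5, 1.2, -45], 0.5], [[0, 0.3, 0], [-1.5, 1.2, -60], 0.5], [[0, 0.3, 0], [-1.5, 1.2, -66], 0.5], [[0, 0.3, 0], [-1.5, 1.2, -68], 0.5]])

```text
clock: 13.8
position: [446.5, -177.7, 1.6]
ee_rot: [-0.054, 0.705, 0.054, 0.705]
contact_force: [0.4, -0.2, 0.1]
gripper_width: 42.6
```

```bash
python3 - <<'E'
from h import *
print(readout.read_state()['position'])
im,d=grab('scene','s3'); t,dt=grab('top','t3')
f=lambda a:cv2.resize(a,(400,300),interpolation=cv2.INTER_CUBIC)
cv2.imwrite('pics/c4.png',np.hstack([f(im[60:180,180:340]),f(t[190:280,310:430])]))
P=cloud('scene',d).reshape(-1,3)
p=P[(np.hypot(P[:,0]-474,P[:,1]+393)<30)&(P[:,2]>10)]; print('doll',p.max(0).round(),p[p[:,2]>55].mean(0).round(1))
E
```

```text
[ 446.48609447 -177.74450676    1.63127808]
doll [ 493. -371.   71.] [ 477.6 -387.7   63.6]
```

View pics/c4.png

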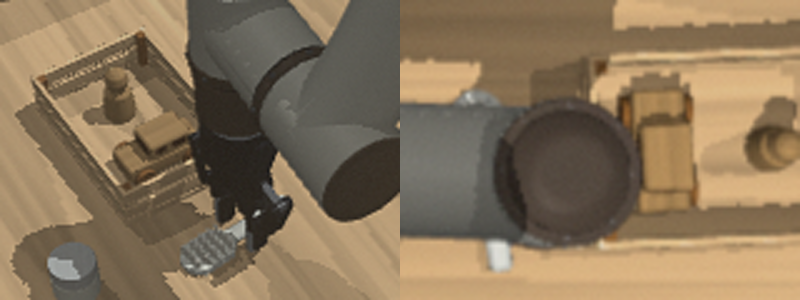

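The doll stands in the crate beside the car (left crop (118,95)), and the jaws straddle the brush handle near its head (235,235). I'll grip the brush.

Emit:
arm_command(increments=[[[0, 0, 0], [0, 0, 0], 0.7], [[0, 0, 0], [0, 0, 0], 0.8], [[0, 0, 0], [0, 0, 0], 1], [[0, 0, 0], [0, 0, 0], 1], [[0, 0, 0], [0, 0, 0], 1]])

```text
clock: 14.4
position: [447.7, -177.8, 3.4]
ee_rot: [-0.055, 0.704, 0.054, 0.706]
contact_force: [-0.4, -0.8, 5.8]
gripper_width: 16.0
```

Emit:
arm_command(increments=[[[0, 0, 0], [0, 0, 0], 1], [[0, 0, 0], [0, 0, 0], 1], [[0, 0, 0], [0, 0, 5], 1], [[0, 0, 0], [0, 0, 25], 1], [[0, 0, 0], [0, 0, 60], 1]])

```text
clock: 14.9
position: [445.7, -177.5, 62.3]
ee_rot: [-0.054, 0.706, 0.055, 0.704]
contact_force: [0.2, -0.3, -0.5]
gripper_width: 15.7
```

Emit:
arm_command(increments=[[[0, 0, 8], [5, 5, 40], 1], [[0, 0, 16], [30, 25, 50], 1], [[0, 0, 24], [60, 50, 50], 1], [[0, 0, 32], [90, 72, 50], 1], [[0, 0, 40], [120, 95, 50], 1]])

```text
clock: 15.4
position: [566.5, -81.6, 112.7]
ee_rot: [-0.294, 0.644, 0.294, 0.642]
contact_force: [1.1, -0.4, 0.2]
gripper_width: 16.0
```

Emit:
arm_command(increments=[[[0, 0, 8], [30, 20, 0], 1], [[0, 0, 16], [60, 45, 0], 1], [[0, 0, 24], [90, 70, 0], 1], [[0, 0, 32], [100, 74, 0], 1], [[0, 0, 34.4], [100, 74, 0], 1]])

```text
clock: 15.9
position: [667.7, -6.0, 111.9]
ee_rot: [-0.473, 0.527, 0.472, 0.525]
contact_force: [-0.7, -0.2, -1.0]
gripper_width: 16.4
```

```bash
python3 - <<'E'
from h import *
from scipy.spatial.transform import Rotation as R
s=readout.read_state();M=R.from_quat(s['ee_rot']).as_matrix();print(s['position'],M.round(3).tolist(),np.degrees(np.arctan2(M[1,1],M[0,1])),s['joints'].round(2))
im,d=grab('scene','s4'); t,dt=grab('top','t4')
f=lambda a:cv2.resize(a,(400,300),interpolation=cv2.INTER_CUBIC)
cv2.imwrite('pics/c5.png',np.hstack([f(im[140:290,170:370]),f(t[120:240,200:360])]))
E
```

```text
[667.7363746   -6.03712392 111.89749895] [[-0.001, -0.994, 0.107], [-0.003, 0.107, 0.994], [-1.0, 0.001, -0.004]] 173.83666996986472 [ 0.23  0.55 -0.03  0.   -0.99 -0.34]
```

View pics/c5.png

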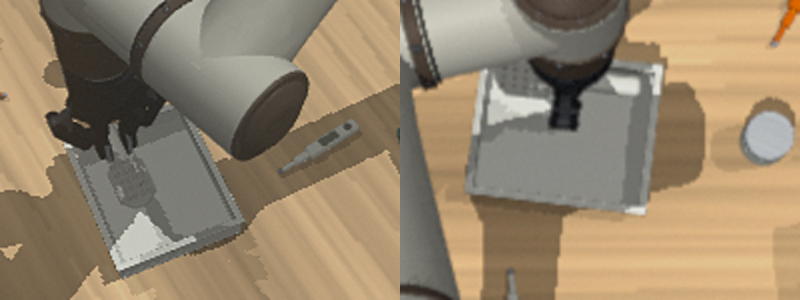

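```bash
python3 - <<'E'
from h import *
for n,g in(('scene','s4'),('top','t4')):
    P=cloud(n,np.load(f'pics/{g}.npz')['d']).reshape(-1,3)
    for y0,y1 in((20,35),(35,50),(50,80)):
        p=P[(P[:,0]>630)&(P[:,0]<720)&(P[:,1]>y0)&(P[:,1]<y1)&(P[:,2]>85)&(P[:,2]<145)]
        print(n,y0,len(p),p.mean(0).round(1) if len(p) else '',p.max(0).round() if len(p) else '',p.min(0).round() if len(p) else '')
E
```

```text
scene 20 110 [673.9  27.8 118.6] [693.  35. 131.] [652.  20. 106.]
scene 35 127 [674.5  42.8 119.1] [695.  50. 131.] [654.  35. 111.]
scene 50 137 [676.   58.7 117. ] [695.  67. 131.] [656.  50. 105.]
top 20 54 [659.1  27.6 118.8] [675.  33. 133.] [648.  21. 107.]
top 35 99 [666.3  42.2 120. ] [684.  50. 133.] [651.  35. 108.]
top 50 75 [667.4  58.2 119.3] [680.  68. 135.] [653.  51. 112.]
```

Emit:
arm_command(increments=[[[0, 0, 0], [-2, 2, -30], 1], [[0, 0, 0], [-2, 2, -60], 1], [[0, 0, 0], [-2, 2, -85], 1], [[0, 0, 0], [-2, 2, -98], 1], [[0, 0, 0], [-2, 2, -101], 1]])

```text
clock: 16.5
position: [663.1, -5.6, 9.5]
ee_rot: [-0.471, 0.53, 0.471, 0.525]
contact_force: [-0.3, 0.7, -0.7]
gripper_width: 16.3
```

Emit:
arm_command(increments=[[[0, 0, 0], [0, 0, 0], 1], [[0, 0, 0], [0, 0, -0.5], 1], [[0, 0, 0], [0, 0, -1], 1], [[0, 0, 0], [0, 0, -1.5], 1], [[0, 0, 0], [0, 0, -2], 1]])

```text
clock: 17.0
position: [663.4, -5.5, 8.1]
ee_rot: [-0.471, 0.53, 0.471, 0.525]
contact_force: [0.6, -0.2, 0.3]
gripper_width: 15.9
```

Emit:
arm_command(increments=[[[0, 0, 0], [2, 0, -0.5], 1], [[0, 0, 0], [2, 0, -1], 1], [[0, 0, 0], [2, 0, -1.5], 1], [[0, 0, 0], [2, 0, -2], 1], [[0, 0, 0], [2, 0, -2], 1]])

```text
clock: 17.5
position: [665.9, -5.5, 7.5]
ee_rot: [-0.471, 0.529, 0.471, 0.526]
contact_force: [-2.3, 0.5, 6.7]
gripper_width: 16.2
```

Emit:
arm_command(increments=[[[0, 0, 0], [0, 0, 0.3], 0.8], [[0, 0, 0], [0, 0, 0.3], 0.7], [[0, 0, 0], [0, 0, 0.5], 0.65], [[0, 0, 0], [0, 0, 0.5], 0.65], [[0, 0, 0], [0, 0, 4], 0.65]])

```text
clock: 18.0
position: [665.4, -5.6, 10.8]
ee_rot: [-0.471, 0.53, 0.471, 0.525]
contact_force: [-0.5, 0.7, 0.9]
gripper_width: 30.1
```

Emit:
arm_command(increments=[[[0, 0, 0], [0, 0, 20], 0.65], [[0, 0, 0], [0, 0, 60], 0.65], [[0, 0, -8], [-20, 5, 100], 0.65], [[0, 0, -16], [-60, 12, 100], 0.65], [[0, 0, -24], [-100, 20, 100], 0.55]])

```text
clock: 18.5
position: [565.3, 14.7, 112.4]
ee_rot: [-0.349, 0.616, 0.349, 0.614]
contact_force: [-0.1, 0.2, -1.1]
gripper_width: 38.3
```

Emit:
arm_command(increments=[[[0, 0, -8], [-35, 8, 0], 0.55], [[0, 0, -16], [-70, 16, 0], 0.55], [[0, 0, -24], [-105, 24, 0], 0.55], [[0, 0, -32], [-140, 32, 0], 0.55], [[0, 0, -40], [-144, 36, 0], 0.55]])

```text
clock: 19.0
position: [417.2, 50.1, 112.4]
ee_rot: [-0.115, 0.699, 0.116, 0.696]
contact_force: [0.6, -0.7, 1.2]
gripper_width: 38.7
```

```bash
cat > st.py <<'E'
from h import *
from scipy.spatial.transform import Rotation as R
s=readout.read_state();M=R.from_quat(s['ee_rot']).as_matrix();print(s['clock'],s['position'].round(1),M[:,0].round(3),'jaw',np.degrees(np.arctan2(M[1,1],M[0,1])).round(2),s['joints'].round(2),s['contact_force'].round(1),s['gripper_width'])
E
python3 st.py
```

```text
19.0 [417.2  50.1 112.4] [-0.005  0.001 -1.   ] jaw 108.85 [ 0.51  0.18 -0.63 -0.   -0.76 -1.75] [ 0.6 -0.7  1.2] 38.7200045572362
```

Emit:
arm_command(increments=[[[0, 0, -8], [3.7, 1.1, -20], 0.55], [[0, -0.3, -14.4], [3.7, 1.1, -50], 0.55], [[0, -0.3, -14.4], [3.7, 1.1, -80], 0.55], [[0, -0.3, -14.4], [3.7, 1.1, -95], 0.55], [[0, -0.3, -14.4], [3.7, 1.1, -100], 0.55]])

```text
clock: 19.5
position: [420.1, 50.8, 11.2]
ee_rot: [-0.027, 0.707, 0.028, 0.706]
contact_force: [0.5, -0.2, 0.0]
gripper_width: 38.4
```

Emit:
arm_command(increments=[[[0, 0, 0], [0, 0, -4], 0.55], [[0, 0, 0], [0, 0, -8], 0.55], [[0, 0, 0], [0, 0, -10], 0.55], [[0, 0, 0], [0, 0, -10], 0.55], [[0, 0, 0], [0, 0, -10], 0.55]])

```text
clock: 20.0
position: [420.4, 50.9, 1.6]
ee_rot: [-0.027, 0.707, 0.028, 0.706]
contact_force: [0.4, -0.1, 0.2]
gripper_width: 38.0
```

```bash
python3 st.py; python3 - <<'E'
from h import *
im,d=grab('scene','s5'); t,dt=grab('top','t5')
f=lambda a:cv2.resize(a,(400,300),interpolation=cv2.INTER_CUBIC)
cv2.imwrite('pics/c6.png',np.hstack([f(im[160:280,240:400]),f(im[170:290,190:350])]))
E
```

```text
20.0 [420.4  50.9   1.6] [-0.001  0.001 -1.   ] jaw 94.46 [ 0.51  0.39 -0.75 -0.   -0.43 -2.  ] [ 0.4 -0.1  0.2] 38.043888286013335
```

View pics/c6.png

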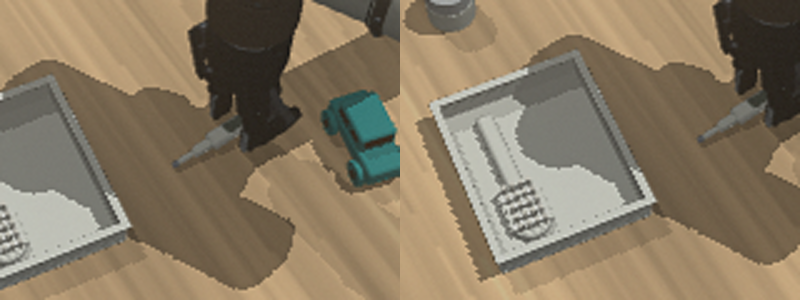

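The brush lies flat at the far side of the tray (right crop (505,180)), and the jaws straddle the thermometer. I'll grip it.

Emit:
arm_command(increments=[[[0, 0, 0], [0, 0, 0], 0.7], [[0, 0, 0], [0, 0, 0], 0.8], [[0, 0, 0], [0, 0, 0], 1], [[0, 0, 0], [0, 0, 0], 1], [[0, 0, 0], [0, 0, 0], 1]])

```text
clock: 20.6
position: [420.5, 51.0, 2.0]
ee_rot: [-0.027, 0.707, 0.028, 0.706]
contact_force: [-1.4, -0.7, 5.0]
gripper_width: 16.3
```

Emit:
arm_command(increments=[[[0, 0, 0], [0, 0, 0], 1], [[0, 0, 0], [0, 0, 0], 1], [[0, 0, 0], [0, 0, 5], 1], [[0, 0, 0], [0, 0, 25], 1], [[0, 0, 0], [0, 0, 60], 1]])

```text
clock: 21.1
position: [418.8, 50.2, 61.3]
ee_rot: [-0.028, 0.709, 0.027, 0.704]
contact_force: [0.6, 0.3, -0.5]
gripper_width: 16.5
```

Emit:
arm_command(increments=[[[0, 0, 8], [0, 0, 40], 1], [[0, 0, 16], [30, -10, 50], 1], [[0, 0, 24], [60, -20, 50], 1], [[0, 0, 32], [90, -30, 50], 1], [[0, 0, 40], [120, -40, 50], 1]])

```text
clock: 21.6
position: [539.8, 9.7, 111.7]
ee_rot: [-0.271, 0.655, 0.268, 0.652]
contact_force: [0.8, 0.7, -0.8]
gripper_width: 16.4
```

Emit:
arm_command(increments=[[[0, 0, 8], [30, -10, 0], 1], [[0, 0, 16], [50, -18, 0], 1], [[0, 0, 24], [62, -20, 0], 1], [[0, 0, 32], [62, -20, 0], 1], [[0, 0, 38.5], [62, -20, 0], 1]])

```text
clock: 22.1
position: [601.7, -10.7, 111.3]
ee_rot: [-0.472, 0.529, 0.469, 0.526]
contact_force: [0.8, -0.7, -1.1]
gripper_width: 16.3
```

```bash
python3 st.py; python3 - <<'E'
from h import *
im,d=grab('scene','s6'); P=cloud('scene',d).reshape(-1,3)
for y0,y1 in((0,15),(15,30),(30,45),(45,80)):
    p=P[(P[:,0]>580)&(P[:,0]<640)&(P[:,1]>y0)&(P[:,1]<y1)&(P[:,2]>95)&(P[:,2]<135)]
    print(y0,len(p),p.mean(0).round(1) if len(p) else '',p.max(0).round() if len(p) else '')
E
```

```text
22.1 [601.7 -10.7 111.3] [-0.    -0.006 -1.   ] jaw 173.52 [ 0.25  0.45 -0.21  0.01 -0.91 -0.37] [ 0.8 -0.7 -1.1] 16.33811022874009
0 63 [601.9   6.3 120.7] [614.  15. 135.]
15 44 [607.   21.1 116.8] [614.  30. 123.]
30 28 [608.   36.3 115.6] [613.  44. 119.]
45 22 [610.4  54.7 115.2] [613.  65. 121.]
```

Emit:
arm_command(increments=[[[0.35, 0, 0], [0, 0, -30], 1], [[0.35, 0, 0], [0, 0, -60], 1], [[0.35, 0, 0], [0, 0, -85], 1], [[0.35, 0, 0], [0, 0, -98], 1], [[0.35, 0, 0], [0, 0, -102], 1]])

```text
clock: 22.65
position: [600.5, -10.8, 7.9]
ee_rot: [-0.471, 0.528, 0.472, 0.526]
contact_force: [-0.7, 0.8, -0.3]
gripper_width: 16.0
```

Emit:
arm_command(increments=[[[0, 0, 0], [0, 0, 0], 1], [[0, 0, 0], [0, 0, -0.5], 1], [[0, 0, 0], [0, 0, -1], 1], [[0, 0, 0], [0, 0, -1.5], 1], [[0, 0, 0], [0, 0, -1.5], 1]])

```text
clock: 23.15
position: [600.8, -10.7, 7.0]
ee_rot: [-0.471, 0.528, 0.472, 0.526]
contact_force: [-0.6, -0.3, 0.3]
gripper_width: 16.2
```

Emit:
arm_command(increments=[[[0, 0, 0], [0, 0, -0.5], 1], [[0, 0, 0], [0, 0, -1], 1], [[0, 0, 0], [0, 0, -1.5], 1], [[0, 0, 0], [0, 0, -2], 1], [[0, 0, 0], [0, 0, -2], 1]])

```text
clock: 23.65
position: [601.0, -10.7, 6.1]
ee_rot: [-0.471, 0.528, 0.472, 0.526]
contact_force: [-2.2, 0.8, 6.7]
gripper_width: 16.1
```

Emit:
arm_command(increments=[[[0, 0, 0], [0, 0, 0.3], 0.8], [[0, 0, 0], [0, 0, 0.3], 0.7], [[0, 0, 0], [0, 0, 0.5], 0.65], [[0, 0, 0], [0, 0, 0.5], 0.65], [[0, 0, 0], [0, 0, 4], 0.65]])

```text
clock: 24.15
position: [600.5, -10.8, 9.6]
ee_rot: [-0.471, 0.528, 0.472, 0.526]
contact_force: [-0.2, -1.2, 0.3]
gripper_width: 29.8
```

Emit:
arm_command(increments=[[[0, 0, 0], [0, 0, 20], 0.65], [[0, 0, 0], [0, 0, 60], 0.65], [[0, 0, 0], [5, 20, 100], 0.65], [[0, 0, 0], [12, 65, 105], 0.3], [[0, 0, 0], [20, 110, 105], 0]])

```text
clock: 24.65
position: [621.8, 100.2, 117.7]
ee_rot: [-0.471, 0.527, 0.471, 0.528]
contact_force: [0.7, -1.1, -0.4]
gripper_width: 57.9
```

Emit:
arm_command(increments=[[[0, 0, 0], [10, 49, 0], 0], [[0, 0, 0], [18, 98, -20], 0], [[0, 0, 0], [20, 124.5, -40], 0], [[0, 0, 0], [20, 124.5, -60], 0], [[0, 0, 0], [20, 124.5, -70], 0]])

```text
clock: 25.15
position: [640.5, 225.3, 45.3]
ee_rot: [-0.471, 0.528, 0.472, 0.527]
contact_force: [-0.6, 0.1, -0.4]
gripper_width: 85.4
```

```bash
python3 st.py; python3 - <<'E'
from h import *
im,d=grab('scene','s7'); t,dt=grab('top','t7')
f=lambda a:cv2.resize(a,(400,300),interpolation=cv2.INTER_CUBIC)
cv2.imwrite('pics/c7.png',np.hstack([f(im[170:290,190:350]),f(im[250:370,230:390])]))
E
```

```text
25.15 [640.5 225.3  45.3] [-0.001 -0.    -1.   ] jaw 173.61 [ 0.58  0.64 -0.06 -0.   -0.88 -0.69] [-0.6  0.1 -0.4] 85.40600277575525
```

View pics/c7.png

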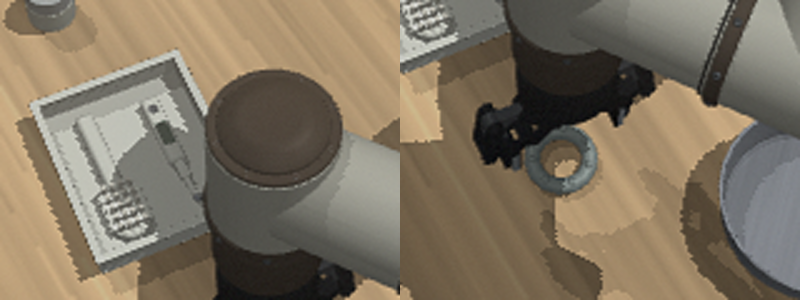

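Emit:
arm_command(increments=[[[0, 0, 0], [0.3, -1.3, -20], 0], [[0, 0, 0], [0.3, -1.3, -35], 0], [[0, 0, 0], [0.3, -1.3, -43], 0], [[0, 0, 0], [0.3, -1.3, -46], 0], [[0, 0, 0], [0.3, -1.3, -48.5], 0]])

```text
clock: 25.75
position: [641.5, 222.4, -2.2]
ee_rot: [-0.471, 0.528, 0.471, 0.527]
contact_force: [-0.0, 1.1, -0.2]
gripper_width: 85.6
```

Emit:
arm_command(increments=[[[0, 0, 0], [0, 0, 0], 0.1], [[0, 0, 0], [0, 0, 0], 0.15], [[0, 0, 0], [0, 0, 0], 0.2], [[0, 0, 0], [0, 0, 0], 0.25], [[0, 0, 0], [0, 0, 0], 0.3]])

```text
clock: 26.25
position: [641.8, 222.5, -1.2]
ee_rot: [-0.471, 0.528, 0.471, 0.527]
contact_force: [-1.2, 0.0, 3.7]
gripper_width: 60.7
```

Emit:
arm_command(increments=[[[0, 0, 0], [0, 0, 0], 0.4], [[0, 0, 0], [0, 0, 0], 0.4], [[0, 0, 0], [0, 0, 0], 0.4], [[0, 0, 0], [0, 0, 0], 0.4], [[0, 0, 0], [0, 0, 0], 0.4]])

```text
clock: 26.75
position: [641.9, 222.7, -1.0]
ee_rot: [-0.471, 0.527, 0.471, 0.527]
contact_force: [-0.6, 0.5, 2.6]
gripper_width: 60.2
```

Emit:
arm_command(increments=[[[0, 0, 0], [0, 0, 0], 0.6], [[0, 0, 0], [0, 0, 0], 0.6], [[0, 0, 0], [0, 0, 10], 0.6], [[0, 0, 0], [0, 0, 40], 0.6], [[0, 0, 0], [0, 0, 80], 0.6]])

```text
clock: 27.25
position: [640.3, 221.7, 77.5]
ee_rot: [-0.471, 0.53, 0.471, 0.526]
contact_force: [1.3, -0.0, -0.1]
gripper_width: 60.1
```

Emit:
arm_command(increments=[[[0, 0, 0], [-10, 10, 30], 0.6], [[0, 0, 0], [-40, 40, 30], 0.6], [[0, 0, 0], [-72, 72, 30], 0.6], [[0, 0, 0], [-105, 105, 30], 0.6], [[0, 0, 0], [-138, 135, 30], 0.6]])

```text
clock: 27.75
position: [501.1, 357.7, 108.0]
ee_rot: [-0.47, 0.529, 0.471, 0.526]
contact_force: [-0.3, 1.2, -0.2]
gripper_width: 60.0
```

```bash
python3 st.py; python3 - <<'E'
from h import *
im,d=grab('scene','s8'); t,dt=grab('top','t8')
f=lambda a:cv2.resize(a,(400,300),interpolation=cv2.INTER_CUBIC)
cv2.imwrite('pics/c8.png',np.hstack([f(im[250:400,300:500]),f(t[150:300,60:260])]))
E
```

```text
27.75 [501.1 357.7 108. ] [-0.004 -0.003 -1.   ] jaw 173.48 [ 0.88  0.48 -0.17 -0.   -0.92 -0.99] [-0.3  1.2 -0.2] 60.00029233043075
```

View pics/c8.png

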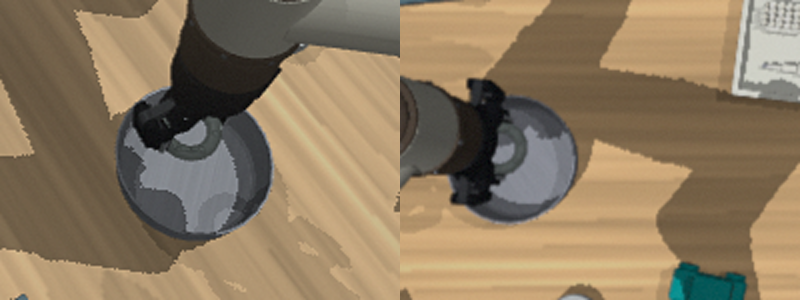

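Emit:
arm_command(increments=[[[0, 0, 0], [-13, 13.5, 0], 0.6], [[0, -0.2, 0], [-13, 13.5, -30], 0.6], [[0, -0.2, 0], [-13, 13.5, -60], 0.6], [[0, -0.2, 0], [-13, 13.5, -85], 0.6], [[0, -0.2, 0], [-13, 13.5, -97], 0.6]])

```text
clock: 28.35
position: [485.2, 371.8, 8.9]
ee_rot: [-0.473, 0.529, 0.472, 0.524]
contact_force: [-0.2, 0.0, -0.1]
gripper_width: 60.1
```

Emit:
arm_command(increments=[[[0, 0, 0], [0, 0, -1.5], 0.6], [[0, 0, 0], [0, 0, -3], 0.6], [[0, 0, 0], [0, 0, -4.5], 0.6], [[0, 0, 0], [0, 0, -5.5], 0.6], [[0, 0, 0], [0, 0, -5.5], 0.6]])

```text
clock: 28.85
position: [485.5, 372.1, 4.1]
ee_rot: [-0.473, 0.528, 0.472, 0.524]
contact_force: [-0.4, -0.5, -0.3]
gripper_width: 60.4
```

Emit:
arm_command(increments=[[[0, 0, 0], [0, 0, -0.5], 0.6], [[0, 0, 0], [0, 0, -1], 0.6], [[0, 0, 0], [0, 0, -1.5], 0.6], [[0, 0, 0], [0, 0, -2], 0.6], [[0, 0, 0], [0, 0, -2], 0.6]])

```text
clock: 29.35
position: [485.6, 372.2, 3.0]
ee_rot: [-0.473, 0.528, 0.472, 0.524]
contact_force: [-2.5, -0.7, 4.1]
gripper_width: 60.1
```

Contact with the bowl floor. I'll release and retreat.

Emit:
arm_command(increments=[[[0, 0, 0], [0, 0, 0.3], 0.22], [[0, 0, 0], [0, 0, 0.3], 0.18], [[0, 0, 0], [0, 0, 0.3], 0.15], [[0, 0, 0], [0, 0, 0.3], 0.15], [[0, 0, 0], [0, 0, 5], 0.15]])

```text
clock: 29.85
position: [485.2, 371.8, 7.3]
ee_rot: [-0.473, 0.529, 0.472, 0.524]
contact_force: [-0.2, -0.3, -0.8]
gripper_width: 72.8
```

Emit:
arm_command(increments=[[[0, 0, 0], [0, 0, 25], 0.15], [[0, 0, 0], [0, 0, 60], 0.15], [[0, 0, 0], [0, 0, 105], 0.15], [[0, 0, 0], [0, 0, 150], 0.15], [[0, 0, 0], [0, 0, 180], 0.15]])

```text
clock: 30.35
position: [486.1, 372.4, 191.6]
ee_rot: [-0.473, 0.527, 0.472, 0.526]
contact_force: [0.9, 0.2, 1.4]
gripper_width: 72.6
```

Emit:
arm_command(increments=[[[0, 0, 0], [-140, -20, 60], 0], [[0, 0, 0], [-140, -20, 60], 0], [[0, 0, 0], [-140, -20, 60], 0], [[0, 0, 0], [-140, -20, 60], 0], [[0, 0, 0], [-140, -20, 60], 0]])

```text
clock: 30.85
position: [345.3, 352.7, 253.1]
ee_rot: [-0.473, 0.525, 0.473, 0.526]
contact_force: [0.3, -0.2, -0.2]
gripper_width: 85.3
```

```bash
python3 st.py; python3 - <<'E'
from h import *
im,d=grab('scene','s9'); t,dt=grab('top','t9')
cv2.imwrite('pics/c9.png',cv2.resize(im[40:420,130:500],(640,640*380//370))[:600])
P=cloud('scene',d).reshape(-1,3)
for k,x,y,r,z0,z1 in(('jar',624.5,-202,45,40,60),('ring',487,372,50,10,30),('dollhead',476,-392,28,54,90),('brush',668,-2,85,8,24),('therm',602,4,30,8,30)):
    p=P[(np.hypot(P[:,0]-x,P[:,1]-y)<r)&(P[:,2]>z0)&(P[:,2]<z1)]; print(k,len(p),p.mean(0).round(1),p.min(0).round(),p.max(0).round())
E
```

```text
30.85 [345.3 352.7 253.1] [ 0.001  0.001 -1.   ] jaw 173.93 [ 1.13  0.14 -0.27  0.   -1.16 -1.23] [ 0.3 -0.2 -0.2] 85.28613992985075
jar 247 [ 626.7 -203.2   44.7] [ 603. -229.   40.] [ 650. -178.   52.]
ring 474 [488.2 373.1  15.3] [456. 341.  10.] [518. 403.  22.]
dollhead 65 [ 477.3 -387.9   62.9] [ 462. -402.   54.] [ 489. -374.   70.]
brush 815 [649.3   6.5  13.9] [591. -86.   8.] [696.  68.  24.]
therm 151 [603.8   2.6  14. ] [578. -25.   9.] [613.  32.  21.]
```

View pics/c9.png

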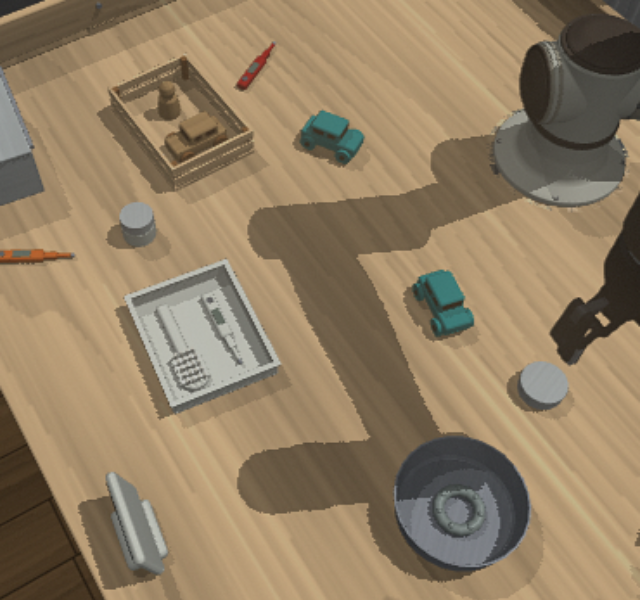

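Everything is in place: car (195,135) and doll (168,100) in the crate, brush (180,350) and thermometer (220,330) in the tray, ring flat in the bowl (460,510), and the jar unmoved (137,223). The gripper is clear of everything, so I'm handing in.

```bash
python3 -c "
from bench import arm; print(arm.job_done())"
```

```text
the job is handed in; nothing more can be done
None
```

The job is handed in, done in the order asked: car and doll in the crate, brush and thermometer in the tray, teething ring in the bowl. It took about 31 s of the 131 s allowed. I lowered each thing until it touched the floor before letting go.

**Last checks:** the final picture and depth readings show the car on its wheels and the doll upright. The brush and thermometer lie flat side by side, and the ring is flat near the middle of the bowl. The cream jar reads within about 2 mm of its first position, and the look-alikes were left alone. The gripper ended about 250 mm up, touching nothing, with about 0 N on the wrist.

**What disagreed:**
- **Doll:** it went down about 3 mm off the aim, and the force reached about 14 N up and 7 N sideways on touching. I eased that off before releasing. Its head later read about 5 mm off the jaw centre in y, but it stood upright.
- **Gripper width:** it read 1 to 4 mm under the stated size of most of the things gripped. Every grip held.

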